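# Open the twin-screw press and reset its peak-load pointer

## Robot

A 6-joint arm with a two-finger parallel gripper is mounted at the origin on a cart in front of the work surface, level with it; the furniture and walls round the work are solid. World frame = base frame: x ahead of the robot, y to its left, z up, the work surface at z = 0. Lengths are in m, angles in rad, forces in N, time in s.
With the tool pointing down it reaches from about 0.25 to 0.725 m from the base axis. Payload 4 kg.
Tool frame: the origin (TCP) lies on the centre line of the jaws, within the pads' length; the fingertips stand 11 mm ahead of it and the grasp point (between the pads) lies 8 mm behind it (tip_reach is the z of the fingertips in the tool frame, in m); z points along the fingers, y is the line along which they close (so a half turn about z gives the same grasp; the last joint's range is limited). The gripper opens to 85 mm and grips with 20 to 120 N. Pads are 22 mm wide; open, the fingers measure 114 mm over their backs; the gripper's body (76 mm by 85 mm) begins 54 mm behind the grasp point. The pads swing forward as they close: fully open they stand 13 mm farther back than shut.
Start: joints at [-1.34, 0.241, 0.005, 1.335, 0, 1.571], TCP at [0.114, -0.487, 0.242] pointing down, gripper open.
Joint ranges: [-2.72, 2.72], [-1.05, 1.87], [-1.09, 1.28], [-1.99, 2.15], [-1.42, 1.44], [-3.14, 3.14]. Speed limits (rad/s): [2.79, 2.79, 3.14, 3.14, 3.14, 3.14].

## Interface

Orientations are given as a rotation vector (axis times angle).
In Python, from station import * gives the robot as it stands.
- The arm moves only by the tool servo_tool, never from a script. Its argument "series" is a list of rows, each a list of 6 numbers: the shift along the tool's x, y, z in cm, then the turn, a rotation vector about the tool's x, y, z in degrees. In form: [[tx, ty, tz, wx, wy, wz], ...]. A call has 1 to 8 rows; each row is the pose to reach, as a shift and turn from the pose commanded when the call began, along the tool's axes at that moment; what a row does not reach only later rows make up. A row lasts 1/10 s, in which the tool goes at most 50 mm and 8.59 degrees, less where a joint would pass 70% of its speed; a pose out of reach is approached as far as the arm can. A call with a gripper value outside its range is refused whole. "hand" is the opening, from 0 (shut) to 1 (fully open), set as the call begins (left out, the last holds). The fingers move at their own pace and stop on an object; "grip_force" is the grip in N (left out, the last holds). Time passes only in rows, so rows that repeat a pose let the fingers close. It gives the time, the measured TCP pose, the force, the opening and the grip force at its end, in the units of the state.
- get_obs(): the state, without advancing time (a new reading comes with each control period).
- capture(name): name is "scene" or "side" or "wrist"; returns the picture (420x560x3 uint8, red, green, blue); there is no depth.
- camera_params(name): a dict with "fx", "fy", "cx", "cy" (pixels), "R" (3x3) and "t" (3): a world point X has camera coordinates R X + t. Camera axes: x right, y down, z forward; pixel columns grow to the right and rows downward; lengths in m; the calibration is good to about 2 mm. The wrist camera is an equidistant fisheye: a pixel r from the principal point sees the ray r / f radians off the axis. A picture is of the moment at which its call begins: read the wrist's pose just before it. camera_params takes no time and is no camera call; for the wrist camera it gives the pose at the moment of the call.
- hand_in(): hands the job in; it is judged then, once.
The state is a dict: "clock": time; "joints": joint angles; "dq": joint speeds; "joint_efforts": joint torques, N m; "tcp_pos": TCP position; "tcp_rot": TCP orientation; "contact_force": force on the tool from outside, world axes, zero at the start; "moment": the same for the moment, N m; "finger_gap": finger opening in m; "grip_force": force on a finger pad.
Only numpy, scipy, OpenCV 4.12 (cv2) and the standard library are available. Lean on these libraries where they do the work, as an engineer would, in place of code of your own. Each camera call takes 0.05 s, during which the arm holds its last target. There are 200 camera calls.

## Task

Unload the small twin-screw press: back off its two clamp knobs anticlockwise by turns, a part-turn at a time so that the platen stays level (neither knob more than an eighth of a turn ahead of the other), until both are fully open against their stops. Then reset the gauge beside it: press its knob in and, keeping it pressed, turn it anticlockwise until the trailing pointer is back at its zero stop, and let the knob spring out there so that it locks. Leave the things standing round the press where they are.

Things in the scene. Friction and masses are not known exactly. Their poses are not given: they have to be found in the camera images.
- press: Press fixed to the bench: grey base plate 120 x 375 x 16 mm (own x by y), C-frame with a top bar whose upper face is 112 mm above the bench; at its -y end a dark gauge drum 116 mm across, white dial 108 mm above the bench. Origin on the bench; at yaw 0 own x points away from the robot, y to its left. Upright knob axes at own (0, 135), (0, -15) and, gauge, (0, -150) mm. Place and yaw vary.
- clamp_left (a joint): Left clamp knob, rad, clockwise from above positive; 0 = fully open, a hard stop; starts at 1.05 to 1.30. Upright black wing 76 mm long, 14 thick, 34 high, 128 to 162 mm above the bench, on a stem 20 mm across. At 0 the wing lies along the press's own x; at q it is turned q clockwise from there. Stays where left (friction 0.06 N m); does not rise or sink.
- clamp_right (a joint): The same for the right clamp knob (the middle one of the three knobs), an identical wing.
- clamp_left_grip (a point): On the left clamp knob's axis, 150 mm above the bench, 12 mm below the top of the wing: the height to pinch the wing across its 14 mm thickness, from above.
- clamp_right_grip (a point): The same point of the right clamp knob.
- platen: Aluminium plate 68 x 200 x 12 mm riding on both screws under the top bar; origin at the centre of its underside, own z up. Each end rises 8 mm per rad that its knob is backed off; the screws are 150 mm apart, so it tilts 0.053 rad per rad of difference between the knobs. Over 0.042 rad of tilt (0.79 rad of difference) it counts as jammed and the job is spoilt.
- reset_knob (a joint): Gauge's round reset knob with trailing pointer, rad, clockwise from above positive; 0 = zero stop (hard), starts at 1.6 to 2.6. Dark knurled cylinder 44 mm across, 34 high. At 0 the pointer points to the press's own -x (the robot); at q it is turned q clockwise. Turns only while pressed in over 7.5 mm (hidden lock pins 0.39 rad apart, 0.25 rad play); friction then 0.03 N m.
- reset_plunger (a joint): How far the reset knob is pressed: 0 = sprung fully out and locked, -0.010 m = fully in, on a hard bottom stop. The spring pushes out with 4 N at 0 and 7 N at the bottom. Let go anywhere the knob springs out into the nearest locking place, turning a little (up to 0.15 rad) as it does; regrasp it and press it in again to go on.
- reset_grip (a point): On the reset knob's axis, 12 mm below its top, 150 mm above the bench when fully out (the knob then spans 128 to 162 mm above the bench): the height to pinch the knob across its 44 mm, from above, at any yaw.
- pointer_tip (a point): Tip of the trailing pointer, 48 mm from the reset knob's axis. A small upright pin on the dial marks the zero stop. The thinner black needle below it shows the load, follows the clamp knobs and is no part of the reset.
- marker: bystander: black marker pen lying behind the press, 135 mm long
- vial: bystander: small vial with a black cap, 22 mm across, 48 mm high, standing on the front of the press's base plate between gauge drum and frame
- bottle: bystander: small white bottle with a green cap, 42 mm across, 78 mm high
- timer: bystander: white bench timer, 58 x 58 x 20 mm
- tape: bystander: roll of tape lying flat, 77 mm across
- amber: bystander: brown bottle, 115 mm high
- film: bystander: white carton with a blue stripe, 55 x 128 x 54 mm

How it is judged:
On the way, in this order (a step that is already met when the one before it is completed fails the run):
1. both clamp knobs are backed off to their open stops (value of joint each of clamp_left, clamp_right below 0.08 rad), for 0.1 s.
2. the trailing pointer is turned back to its zero stop (value of joint reset_knob below 0.1 rad), for 0.1 s.
At the end, for the whole second after the job is handed in: Both clamp knobs within 0.1 rad of their open stops, the reset knob within 0.1 rad of its zero stop and sprung out to within 1.5 mm (locked there) (value of joint each of clamp_left, clamp_right, reset_knob below 0.1 rad and value of joint reset_plunger above -0.0015 m); the robot touches nothing.
It fails at once if the platen tilts more than 0.042 rad (one clamp knob over 45 degrees ahead of the other) (angle between platen's own z axis and vertical above 0.042 rad).
It fails at once if a bystander is moved more than 30 mm (distance of any of marker, vial, bottle, timer, tape, amber, film from where it was at the start of the episode above 0.03 m).
It also fails if it takes over 72 s, if anything falls off the work surface, if the arm or the gripper's body presses on something with over 40 N, if the wrist force passes 120 N, or if a joint passes its speed limit or range.

## Working session

There is one attempt and no reset: what is moved stays moved. The work goes in short steps, Python scripts to look and compute and a tool call to move; the robot and the scene stay as the last step left them, time stands still between calls to the robot, and variables do not carry over. Pictures are saved under pics/ and viewed, at most 10 in all, crops included, and the job is handed in when it is done.

Besides the shell and the picture viewer there is one more tool, called by a JSON object that holds its "fn" and its "kwargs". servo_tool: Moves the arm, as the interface text tells. Its arguments: {"type":"object","properties":{"series":{"type":"array","items":{"type":"array","items":{"type":"number"}}},"hand":{"type":"number"},"grip_force":{"type":"number"}},"required":["series"]}

```bash
ls; mkdir -p pics
python3 - <<'E'
from station import *
import cv2,numpy as np
o=get_obs();print({k:np.round(v,3) for k,v in o.items()})
a=capture("scene");b=capture("side")
cv2.imwrite("pics/a.png",cv2.resize(a[:,:,::-1],(800,600),interpolation=cv2.INTER_CUBIC))
cv2.imwrite("pics/b.png",cv2.resize(b[:,:,::-1],(800,600),interpolation=cv2.INTER_CUBIC))
for n in("scene","side"):print(camera_params(n))
E
```

```text
pics
{'clock': np.float64(0.0), 'joints': array([-1.34 ,  0.241,  0.004,  1.335, -0.   ,  1.571]), 'dq': array([ 0.002,  0.001, -0.001, -0.001, -0.001, -0.002]), 'joint_efforts': array([-1.0000e-03, -3.7231e+01,  2.5241e+01,  1.7000e-02,  0.0000e+00,
       -0.0000e+00]), 'tcp_pos': array([ 0.114, -0.486,  0.241]), 'tcp_rot': array([-3.119, -0.361,  0.   ]), 'contact_force': array([0.143, 0.132, 0.549]), 'moment': array([ 0.044, -0.031,  0.048]), 'grip_force': np.float64(0.0), 'finger_gap': np.float64(0.085)}
{'fx': 460.60104354327916, 'fy': 460.60104354327916, 'cx': 287.0735412224557, 'cy': 213.17300331049768, 'R': array([[-0.91021056, -0.41412195,  0.00444371],
       [-0.36563031,  0.79849762, -0.47824264],
       [ 0.19450249, -0.43692626, -0.8782165 ]]), 't': array([0.54153629, 0.21700305, 1.45263441])}
{'fx': 487.98783125079757, 'fy': 487.98783125079757, 'cx': 275.31971444639, 'cy': 214.4883101636367, 'R': array([[ 0.96731878, -0.25275551, -0.02022441],
       [-0.18047916, -0.63029147, -0.75508936],
       [ 0.17810572,  0.7340622 , -0.65530988]]), 't': array([-0.53804887,  0.22537004,  1.38521878])}
```

View pics/a.png

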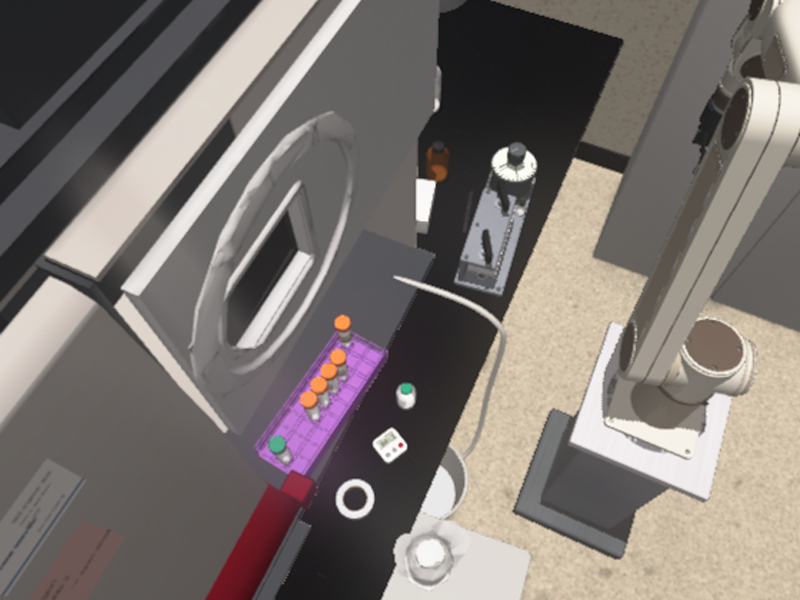

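View pics/b.png

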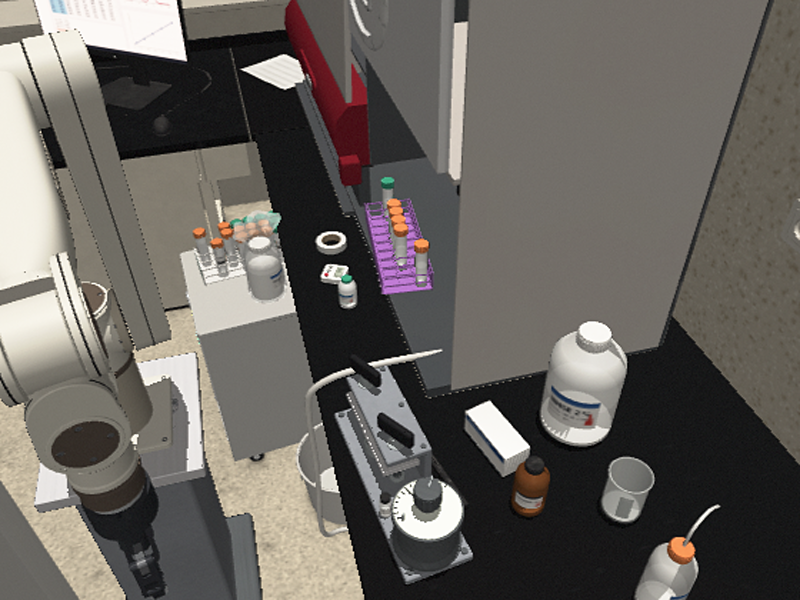

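The scene view shows the gauge knob at (516,152), the right wing at (504,202) and the left wing at (488,247). In the side view they are at (427,490), (396,430) and (365,372). Next I triangulate these and crop in closer.

```bash
cat > h.py <<'E'
from station import *
import cv2,numpy as np
np.set_printoptions(precision=4,suppress=True)
def ray(n,u,v,z):
    p=camera_params(n);R,t=np.array(p["R"]),np.array(p["t"])
    c=-R.T@t;d=R.T@np.array([(u-p["cx"])/p["fx"],(v-p["cy"])/p["fy"],1])
    return c+d*(z-c[2])/d[2]
def proj(n,X):
    p=camera_params(n);q=np.array(p["R"])@X+np.array(p["t"])
    return p["fx"]*q[0]/q[2]+p["cx"],p["fy"]*q[1]/q[2]+p["cy"]
E
python3 - <<'E'
from h import *
for a,b in(((488,247),(365,372)),((504,202),(396,430)),((516,150),(427,490))):
    print(ray("scene",a[0]*.7,a[1]*.7,.158),ray("side",b[0]*.7,b[1]*.7,.158))
a=cv2.imread("pics/a.png");b=cv2.imread("pics/b.png")
a=capture("scene")[:,:,::-1];b=capture("side")[:,:,::-1]
A=a[90:215,300:400];B=b[235:415,225:340]
A=cv2.resize(A,None,fx=4,fy=4,interpolation=cv2.INTER_CUBIC)
B=cv2.resize(B,None,fx=500/180,fy=500/180,interpolation=cv2.INTER_CUBIC)
cv2.imwrite("pics/c.png",np.hstack([A,B]));print(A.shape,B.shape)
E
```

```text
[ 0.4629 -0.1249  0.158 ] [ 0.4671 -0.1525  0.158 ]
[ 0.4743 -0.2562  0.158 ] [ 0.487  -0.2951  0.158 ]
[ 0.503  -0.4154  0.158 ] [ 0.5029 -0.4199  0.158 ]
(500, 400, 3) (500, 319, 3)
```

View pics/c.png

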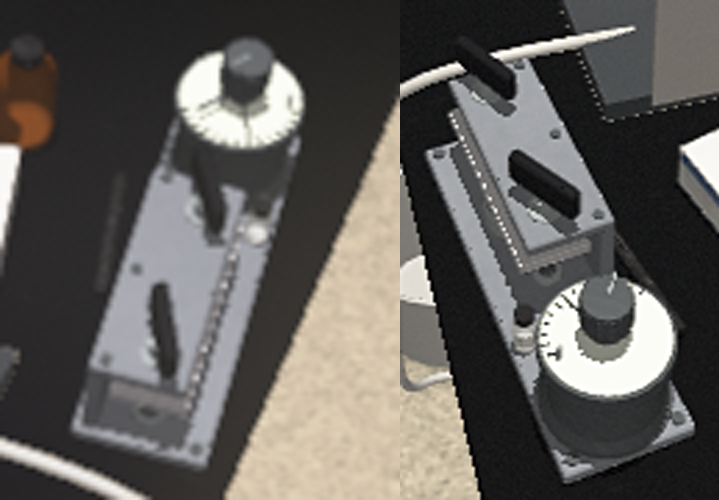

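Crop c shows the wing top edges. In the side half, the left wing runs from (459,40) to (514,77), the right wing from (513,152) to (578,193), and the gauge knob top is at (606,288). In the scene half that knob top is at (250,53).

Run:
```python
from h import *
S=lambda x,y:ray("side",225+(x-400)/2.778,235+y/2.778,.162)
C=lambda x,y:ray("scene",300+x/4,90+y/4,.162)
L=S(459,40),S(514,77);Rr=S(513,152),S(578,193);G=S(606,288)
L2=C(160,286),C(172,372);R2=C(203,150),C(217,230)
for n,(p,q) in dict(L=L,R=Rr,L2=L2,R2=R2).items():
    d=p-q;print(n,(p+q)/2,np.linalg.norm(d),"ang",np.degrees(np.arctan2(d[1],d[0])))
print(G,C(250,53))
for n in("scene","side"):
    p=camera_params(n);print(-np.array(p["R"]).T@np.array(p["t"]))
```

```text
L [ 0.4711 -0.1412  0.162 ] 0.07172547195103947 ang 122.49939702835049
R [ 0.4893 -0.2866  0.162 ] 0.07162886160897142 ang 125.87096153836096
L2 [ 0.4637 -0.1249  0.162 ] 0.08140500412136067 ang -62.09342605508799
R2 [ 0.4805 -0.2682  0.162 ] 0.0827850180672058 ang -61.41285646366657
[ 0.5058 -0.412   0.162 ] [ 0.501  -0.4211  0.162 ]
[0.2897 0.6857 1.3771]
[ 0.3144 -1.0108  1.067 ]
```

The press pose fits a yaw of about 7°: G (0.503,-0.416), R (0.486,-0.282), L (0.467,-0.133), with both knobs near q = 1.15. I move toward the left knob and turn the tool on the way.

{"fn": "servo_tool", "kwargs": {"series": [[4,-2.5,0,0,0,-8],[8,-5,0,0,0,-16],[12,-7.5,0,0,0,-24],[16,-10,0,0,0,-32],[20,-12.5,0,0,0,-40],[24,-15,0,0,0,-48],[28,-17.5,0,0,0,-56],[32,-20,0,0,0,-64]], "hand": 1}}

```text
clock: 1.0
tcp_pos: [0.3811, -0.2172, 0.2424]
tcp_rot: [2.449, 1.967, 0.0]
contact_force: [0.3, -1.0, 0.3]
finger_gap: 0.0852
grip_force: 0.0
```

{"fn": "servo_tool", "kwargs": {"series": [[2,1.3,0,0,0,-8],[4,2.6,0,0,0,-16],[6,3.9,0,0,0,-24],[8,5.2,0,0,0,-32],[10,6.5,0,0,0,-40],[10,6.5,0,0,0,-44],[10,6.5,0,0,0,-44]]}}

```text
clock: 1.7
tcp_pos: [0.4658, -0.1351, 0.2419]
tcp_rot: [-1.54, -2.738, 0.001]
contact_force: [0.2, -0.0, 0.8]
finger_gap: 0.0856
grip_force: 0.0
```

```bash
cat >> h.py <<'E'
def wproj(X,p):
    q=np.array(p["R"])@X+np.array(p["t"]);th=np.arctan2(np.hypot(q[0],q[1]),q[2]);ph=np.arctan2(q[1],q[0])
    return np.array([p["cx"]+p["fx"]*th*np.cos(ph),p["cy"]+p["fy"]*th*np.sin(ph)])
def wray(u,v,z,p):
    a,b=(u-p["cx"])/p["fx"],(v-p["cy"])/p["fy"];th=np.hypot(a,b);s=np.sin(th)/max(th,1e-9)
    R,t=np.array(p["R"]),np.array(p["t"]);c=-R.T@t;d=R.T@np.array([a*s,b*s,np.cos(th)]);return c+d*(z-c[2])/d[2]
def state():
    o=get_obs();r=o["tcp_rot"];M=cv2.Rodrigues(np.array(r,float))[0]
    print(o["clock"],o["tcp_pos"],"yang",np.degrees(np.arctan2(M[1,1],M[0,1])),"j",o["joints"]);return o,M
E
python3 - <<'E'
from h import *
import json
state();p=camera_params("wrist");print(p["fx"],p["cx"],p["cy"])
json.dump({k:np.array(v).tolist() for k,v in p.items()},open("w1.json","w"))
w=capture("wrist")[:,:,::-1]
cv2.imwrite("pics/d.png",cv2.resize(w,(800,600),interpolation=cv2.INTER_CUBIC))
E
```

```text
1.7 [ 0.4658 -0.1351  0.2419] yang 31.29436614880931 j [-0.2821  0.2118 -0.0332  1.3267 -0.0001  0.7425]
325.19226210127806 284.96350945666694 212.57485264195807
```

View pics/d.png

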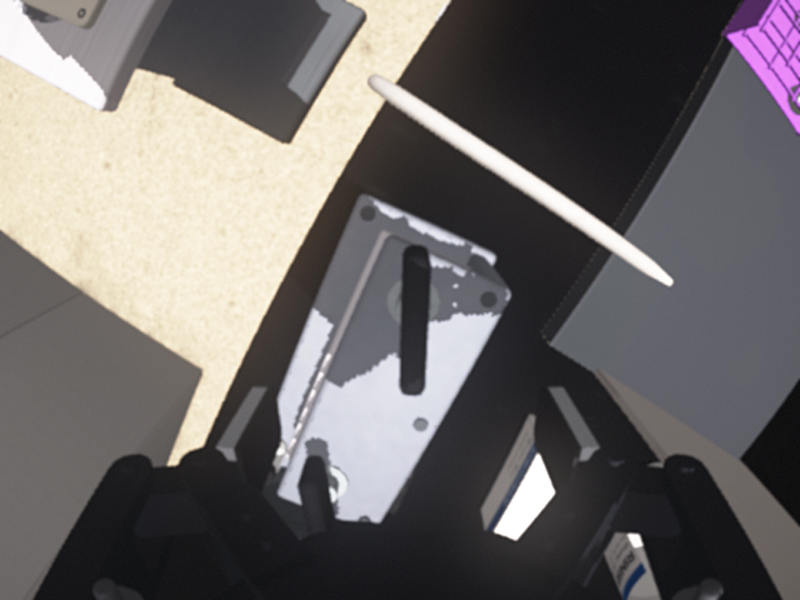

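The wrist view shows the left wing's top face from about (416,248) to (412,394), roughly 25 px wide.

Run:
```python
from h import *
import json
p=json.load(open("w1.json"))
print("cam",-np.array(p["R"]).T@np.array(p["t"]))
f=lambda x,y:wray(x*.7,y*.7,.162,p)
a,b=f(416,246),f(412,394);d=a-b;print(a,b,(a+b)/2,np.linalg.norm(d),np.degrees(np.arctan2(d[1],d[0])))
a,b=f(400,320),f(426,320);print(np.linalg.norm(a-b))
a,b=f(313,456),f(318,533);d=a-b;print("R",a,b,np.degrees(np.arctan2(d[1],d[0])))
o,M=state();print("tcp px",wproj(np.array(o["tcp_pos"]),p)/.7)
```

```text
cam [ 0.4248 -0.0678  0.3733]
[ 0.4497 -0.1007  0.162 ] [ 0.4884 -0.1675  0.162 ] [ 0.469  -0.1341  0.162 ] 0.07728215699803442 120.0813139370001
0.012596038966387623
R [ 0.4622 -0.2323  0.162 ] [ 0.4922 -0.2893  0.162 ] 117.75376148518598
1.75 [ 0.4655 -0.1354  0.242 ] yang 31.173228554707308 j [-0.283   0.2114 -0.0335  1.3268 -0.0001  0.7437]
tcp px [406.1051 408.3995]
```

{"fn": "servo_tool", "kwargs": {"series": [[-0.1,0.35,4,0,0,1],[-0.1,0.35,8,0,0,1],[-0.1,0.35,10,0,0,1],[-0.1,0.35,10,0,0,1]]}}

```text
clock: 2.15
tcp_pos: [0.4661, -0.1344, 0.1392]
tcp_rot: [-1.565, -2.716, 0.003]
contact_force: [-0.7, 0.9, 0.5]
finger_gap: 0.0859
grip_force: 0.0
```

{"fn": "servo_tool", "kwargs": {"series": [[0,0,0,0,0,0],[0,0,0,0,0,0],[0,0,0,0,0,0],[0,0,0,0,0,0],[0,0,0,0,0,0],[0,0,0,0,0,0],[0,0,0,0,0,0],[0,0,0,0,0,0]], "hand": 0, "grip_force": 25}}

```text
clock: 2.95
tcp_pos: [0.4696, -0.1349, 0.1431]
tcp_rot: [1.565, 2.722, 0.0]
contact_force: [-0.6, -0.8, 6.3]
finger_gap: 0.0135
grip_force: 28.2
```

{"fn": "servo_tool", "kwargs": {"series": [[0,0,0,0,0,-5],[0,0,0,0,0,-10],[0,0,0,0,0,-15],[0,0,0,0,0,-20],[0,0,0,0,0,-25],[0,0,0,0,0,-30],[0,0,0,0,0,-33],[0,0,0,0,0,-33]]}}

```text
clock: 3.75
tcp_pos: [0.4689, -0.1357, 0.1432]
tcp_rot: [0.727, 3.056, -0.003]
contact_force: [-3.2, -2.5, 7.1]
finger_gap: 0.0137
grip_force: 28.4
```

{"fn": "servo_tool", "kwargs": {"series": [[0,0,0,0,0,0],[0,0,0,0,0,0],[0,0,0,0,0,0],[0,0,-5,0,0,0],[0,0,-9,0,0,0],[0,0,-9,0,0,0]], "hand": 1}}

```text
clock: 4.35
tcp_pos: [0.4725, -0.1355, 0.2379]
tcp_rot: [0.725, 3.046, -0.001]
contact_force: [0.4, -0.1, -0.6]
finger_gap: 0.0852
grip_force: 0.0
```

Run:
```python
from h import *
o,M=state();d=np.array([.488,-.283,0.23])-o["tcp_pos"];print(M.T@d*100)
```

```text
4.35 [ 0.4725 -0.1355  0.2379] yang 63.23642166573633 j [-0.2794  0.2173 -0.0367  1.3058  0.0001  0.1877]
[ -8.0149 -12.4707   0.8501]
```

{"fn": "servo_tool", "kwargs": {"series": [[-2,-3,0,0,0,8],[-4,-6,0,0,0,16],[-6,-9,0,0,0,24],[-8,-12,0,0,0,32],[-8,-12.5,0,0,0,32],[-8,-12.5,0,0,0,32]]}}

```text
clock: 4.95
tcp_pos: [0.4836, -0.283, 0.231]
tcp_rot: [-1.542, -2.735, -0.001]
contact_force: [0.6, 0.0, -0.5]
finger_gap: 0.085
grip_force: 0.0
```

Run:
```python
from h import *
import json
state();p=camera_params("wrist")
json.dump({k:np.array(v).tolist() for k,v in p.items()},open("w2.json","w"))
w=capture("wrist")[:,:,::-1]
cv2.imwrite("pics/e.png",cv2.resize(w,(800,600),interpolation=cv2.INTER_CUBIC))
```

```text
4.95 [ 0.4836 -0.283   0.231 ] yang 31.168791079346263 j [-0.5296  0.3674  0.1511  1.3568  0.0003  0.4972]
```

View pics/e.png

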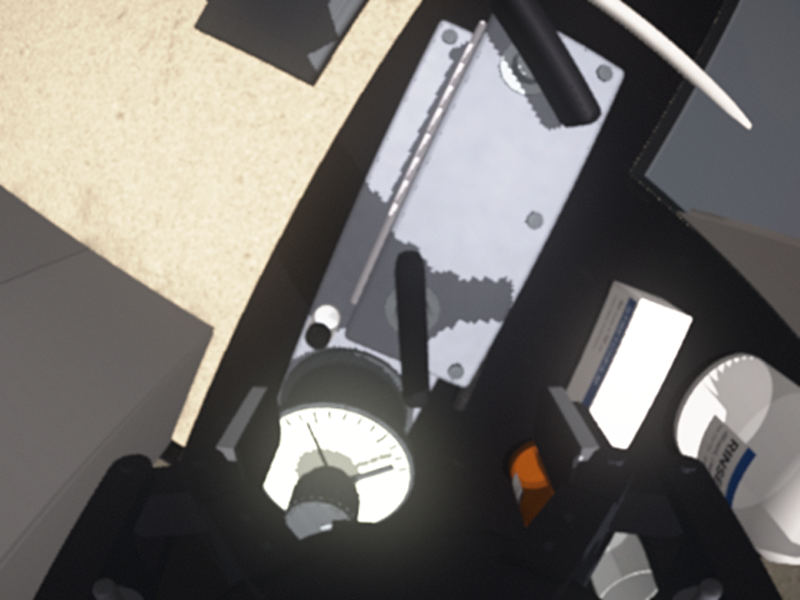

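The right wing's top face runs from (409,250) to (416,403). On the gauge, the knob is at about (324,490), with the thick pointer tip at (392,467) and the thin needle at (311,426).

Run:
```python
from h import *
import json
p=json.load(open("w2.json"))
f=lambda x,y,z=.162:wray(x*.7,y*.7,z,p)
a,b=f(409,250),f(416,403);d=a-b;print(a,b,(a+b)/2,np.linalg.norm(d),np.degrees(np.arctan2(d[1],d[0])))
a,b=f(398,330),f(425,330);print(np.linalg.norm(a-b))
a,b=f(515,-5),f(582,115);print("L",b)
a,b=f(358,475,.115),f(392,467,.115);d=b-a;print("ptr",b,np.degrees(np.arctan2(d[1],d[0])))
d=b-[.505,-.416,.115];print(np.linalg.norm(d),np.degrees(np.arctan2(d[1],d[0])))
o,M=state();print("move to R",M.T@(np.array([.4875,-.283,.142])-o["tcp_pos"])*100)
```

```text
[ 0.4645 -0.2499  0.162 ] [ 0.5071 -0.3137  0.162 ] [ 0.4858 -0.2818  0.162 ] 0.0766889316539074 123.79772997425594
0.012503492824570393
L [ 0.4974 -0.1566  0.162 ]
ptr [ 0.5348 -0.3875  0.115 ] 49.08575160948061
0.041283647848721204 43.71277153919217
5.0 [ 0.4837 -0.282   0.2313] yang 31.240530781269 j [-0.5281  0.3664  0.1505  1.357   0.0005  0.4974]
move to R [-0.2995  0.2777  8.929 ]
```

{"fn": "servo_tool", "kwargs": {"series": [[-0.1,0.2,4,0,0,-2.5],[-0.1,0.2,8,0,0,-2.5],[-0.1,0.2,8.8,0,0,-2.5],[-0.1,0.2,8.8,0,0,-2.5]]}}

```text
clock: 5.4
tcp_pos: [0.4854, -0.2803, 0.1431]
tcp_rot: [-1.477, -2.768, -0.001]
contact_force: [0.6, -0.2, 0.4]
finger_gap: 0.0854
grip_force: 0.0
```

{"fn": "servo_tool", "kwargs": {"series": [[0,0,0,0,0,0],[0,0,0,0,0,0],[0,0,0,0,0,0],[0,0,0,0,0,0],[0,0,0,0,0,0],[0,0,0,0,0,0],[0,0,0,0,0,0],[0,0,0,0,0,0]], "hand": 0}}

```text
clock: 6.2
tcp_pos: [0.4863, -0.2827, 0.1451]
tcp_rot: [1.482, 2.769, -0.001]
contact_force: [-2.3, -0.4, 5.9]
finger_gap: 0.0131
grip_force: 27.0
```

{"fn": "servo_tool", "kwargs": {"series": [[0,0,0,0,0,-6],[0,0,0,0,0,-12],[0,0,0,0,0,-18],[0,0,0,0,0,-24],[0,0,0,0,0,-30],[0,0,0,0,0,-36],[0,0,0,0,0,-42],[0,0,0,0,0,-48]]}}

```text
clock: 7.0
tcp_pos: [0.4849, -0.2849, 0.1451]
tcp_rot: [-0.224, -3.132, 0.009]
contact_force: [-6.4, -7.5, 5.6]
finger_gap: 0.0132
grip_force: 27.0
```

{"fn": "servo_tool", "kwargs": {"series": [[0,0,0,0,0,-5],[0,0,0,0,0,-10],[0,0,0,0,0,-14],[0,0,0,0,0,-17],[0,0,0,0,0,-17],[0,0,0,0,0,-17]]}}

```text
clock: 7.6
tcp_pos: [0.4849, -0.2859, 0.1452]
tcp_rot: [0.23, -3.13, 0.01]
contact_force: [-6.3, -7.9, 5.9]
finger_gap: 0.0134
grip_force: 35.9
```

Run:
```python
from h import *
o,M=state();print(o["moment"],o["contact_force"])
```

```text
7.6 [ 0.4849 -0.2859  0.1452] yang 98.39068742640802 j [-0.5291  0.4208  0.0018  1.1504 -0.0069 -0.6756]
[-1.4959  1.1946 -0.8475] [-6.3188 -7.9199  5.897 ]
```

{"fn": "servo_tool", "kwargs": {"series": [[0,0,0,0,0,0],[0,0,0,0,0,0],[0,0,0,0,0,0],[0,0,-5,0,0,0],[0,0,-7,0,0,0],[0,0,-7,0,0,0]], "hand": 1}}

```text
clock: 8.2
tcp_pos: [0.4888, -0.2828, 0.2181]
tcp_rot: [-0.24, 3.126, -0.006]
contact_force: [0.3, -0.4, 0.3]
finger_gap: 0.085
grip_force: 0.0
```

Run:
```python
from h import *
o,M=state();d=np.array([.469,-.1345,0.211])-o["tcp_pos"];print(M.T@d*100)
```

```text
8.2 [ 0.4888 -0.2828  0.2181] yang 98.77848013969151 j [-0.5247  0.3741  0.1272  1.3164  0.0004 -0.678 ]
[-0.3033 14.961   0.6447]
```

{"fn": "servo_tool", "kwargs": {"series": [[-0.1,3.5,0,0,0,8],[-0.1,7,0,0,0,16],[-0.2,10.5,0,0,0,24],[-0.3,14,0,0,0,32],[-0.3,15,0,0,0,36],[-0.3,15,0,0,0,36]]}}

```text
clock: 8.8
tcp_pos: [0.4659, -0.1314, 0.2133]
tcp_rot: [-0.735, -3.052, -0.001]
contact_force: [-0.5, 0.1, -0.7]
finger_gap: 0.0855
grip_force: 0.0
```

{"fn": "servo_tool", "kwargs": {"series": [[0,0,3,0,0,0],[0,0,6,0,0,0],[0,0,7.4,0,0,0],[0,0,7.4,0,0,0]]}}

```text
clock: 9.2
tcp_pos: [0.4646, -0.1335, 0.1373]
tcp_rot: [-0.738, -3.047, -0.0]
contact_force: [-0.6, 0.3, -0.8]
finger_gap: 0.0851
grip_force: 0.0
```

{"fn": "servo_tool", "kwargs": {"series": [[0,0,0,0,0,0],[0,0,0,0,0,0],[0,0,0,0,0,0],[0,0,0,0,0,0],[0,0,0,0,0,0],[0,0,0,0,0,0],[0,0,0,0,0,0],[0,0,0,0,0,0]], "hand": 0}}

```text
clock: 10.0
tcp_pos: [0.4666, -0.1345, 0.141]
tcp_rot: [0.742, 3.052, -0.003]
contact_force: [-3.5, -3.9, 4.9]
finger_gap: 0.0136
grip_force: 28.0
```

{"fn": "servo_tool", "kwargs": {"series": [[0,0,0,0,0,-6],[0,0,0,0,0,-12],[0,0,0,0,0,-18],[0,0,0,0,0,-24],[0,0,0,0,0,-30],[0,0,0,0,0,-34],[0,0,0,0,0,-37],[0,0,0,0,0,-37]]}}

```text
clock: 10.8
tcp_pos: [0.4662, -0.137, 0.1411]
tcp_rot: [0.257, -3.13, 0.011]
contact_force: [-4.0, -11.4, 5.1]
finger_gap: 0.0136
grip_force: 49.1
```

Run:
```python
from h import *
o,M=state();print(o["moment"],o["contact_force"])
```

```text
10.8 [ 0.4662 -0.137   0.1411] yang 99.38694103883483 j [-0.2817  0.2822 -0.2145  1.0726 -0.0069 -0.4455]
[-1.9509  0.8538 -1.3259] [ -3.9744 -11.4347   5.1446]
```

{"fn": "servo_tool", "kwargs": {"series": [[0,0,0,0,0,0],[0,0,0,0,0,0],[0,0,0,0,0,0],[0,0,-5,0,0,0],[0,0,-8,0,0,0],[0,0,-8,0,0,0]], "hand": 1}}

```text
clock: 11.4
tcp_pos: [0.4698, -0.1337, 0.2249]
tcp_rot: [-0.267, 3.121, -0.004]
contact_force: [-0.0, -0.1, 0.4]
finger_gap: 0.0855
grip_force: 0.0
```

Run:
```python
from h import *
o,M=state();d=np.array([.503,-.4165,0.22])-o["tcp_pos"];print(M.T@d*100)
```

```text
11.4 [ 0.4698 -0.1337  0.2249] yang 99.78261163042653 j [-0.2776  0.219  -0.0687  1.2737  0.0007 -0.4483]
[  1.5398 -28.434    0.5798]
```

{"fn": "servo_tool", "kwargs": {"series": [[0.2,-4,0,0,0,7],[0.4,-8,0,0,0,14],[0.6,-12,0,0,0,21],[0.8,-16,0,0,0,28],[1,-20,0,0,0,35],[1.3,-24,0,0,0,42],[1.5,-28,0,0,0,50],[1.5,-28.4,0,0,0,55]]}}

```text
clock: 12.2
tcp_pos: [0.4996, -0.4197, 0.2176]
tcp_rot: [-1.22, -2.893, 0.0]
contact_force: [0.1, -0.1, -0.9]
finger_gap: 0.0856
grip_force: 0.0
```

{"fn": "servo_tool", "kwargs": {"series": [[0,0,0,0,0,0],[0,0,0,0,0,0]]}}

```text
clock: 12.4
tcp_pos: [0.4998, -0.4151, 0.2192]
tcp_rot: [-1.205, -2.899, -0.002]
contact_force: [0.4, 0.8, 0.0]
finger_gap: 0.0851
grip_force: 0.0
```

Run:
```python
from h import *
o,M=state();print(M.T@(np.array([.503,-.4165,0.142])-o["tcp_pos"])*100)
p=camera_params("wrist");w=capture("wrist")[:,:,::-1].copy();s=capture("side")[:,:,::-1]
import json;json.dump({k:np.array(v).tolist() for k,v in p.items()},open("w3.json","w"))
cv2.imwrite("pics/f.png",cv2.resize(w,(800,600),interpolation=cv2.INTER_CUBIC))
print(wproj(np.array([.503,-.4165,.162]),p)/.7)
```

```text
12.4 [ 0.4998 -0.4151  0.2192] yang 44.86294813832274 j [-0.6933  0.5592  0.4217  1.4352  0.0006  0.0945]
[-0.3388  0.1222  7.7227]
[410.4846 347.6702]
```

View pics/f.png

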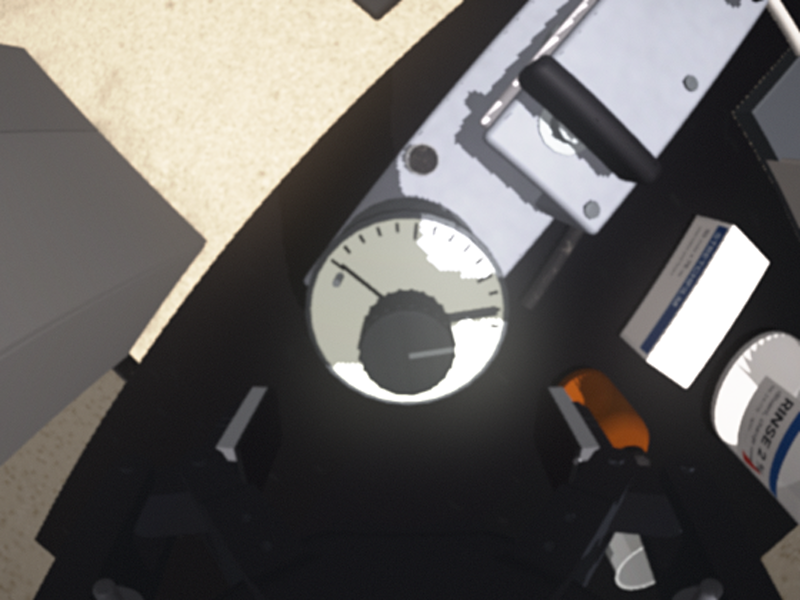

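The knob top is at (408,345), matching the predicted (410,348). The pointer is at world angle about 52°, so q ≈ 2.36. The right wing lies along the press's x axis.

{"fn": "servo_tool", "kwargs": {"series": [[-0.3,0.1,3,0,0,0],[-0.3,0.1,6,0,0,0],[-0.3,0.1,7.7,0,0,0],[-0.3,0.1,7.7,0,0,0]]}}

```text
clock: 12.9
tcp_pos: [0.5013, -0.4148, 0.1403]
tcp_rot: [-1.203, -2.895, -0.003]
contact_force: [-0.6, -0.2, -0.2]
finger_gap: 0.0857
grip_force: 0.0
```

{"fn": "servo_tool", "kwargs": {"series": [[0,0,0,0,0,0],[0,0,0,0,0,0],[0,0,0,0,0,0],[0,0,0,0,0,0],[0,0,0,0,0,0],[0,0,0,0,0,0]], "hand": 0, "grip_force": 40}}

```text
clock: 13.5
tcp_pos: [0.5031, -0.4183, 0.1444]
tcp_rot: [1.209, 2.897, -0.002]
contact_force: [-0.1, -2.4, 3.3]
finger_gap: 0.0426
grip_force: 42.2
```

{"fn": "servo_tool", "kwargs": {"series": [[0,0,0.3,0,0,0],[0,0,0.6,0,0,0],[0,0,0.9,0,0,0],[0,0,1.1,0,0,0],[0,0,1.2,0,0,0],[0,0,1.2,0,0,0]]}}

```text
clock: 14.1
tcp_pos: [0.5033, -0.4184, 0.1358]
tcp_rot: [1.208, 2.895, -0.004]
contact_force: [-6.2, -0.0, 20.4]
finger_gap: 0.0428
grip_force: 44.2
```

{"fn": "servo_tool", "kwargs": {"series": [[0,0,0,0,0,-7],[0,0,0,0,0,-14],[0,0,0,0,0,-21],[0,0,0,0,0,-28],[0,0,0,0,0,-35],[0,0,0,0,0,-42],[0,0,0,0,0,-49],[0,0,0,0,0,-56]]}}

```text
clock: 14.9
tcp_pos: [0.5027, -0.4194, 0.1358]
tcp_rot: [-0.299, 3.125, -0.009]
contact_force: [-5.8, -2.2, 20.0]
finger_gap: 0.0428
grip_force: 43.9
```

Run:
```python
from h import *
o,M=state();print(o["moment"],o["contact_force"],o["grip_force"])
```

```text
14.9 [ 0.5027 -0.4194  0.1358] yang 100.93190567782585 j [-0.6941  0.6013  0.2753  1.2389 -0.0027 -0.8849]
[-0.1936  1.3896 -0.0047] [-5.8108 -2.2207 19.9896] 43.923879861831665
```

{"fn": "servo_tool", "kwargs": {"series": [[0,0,0,0,0,-7],[0,0,0,0,0,-14],[0,0,0,0,0,-21],[0,0,0,0,0,-28],[0,0,0,0,0,-35],[0,0,0,0,0,-42],[0,0,0,0,0,-49],[0,0,0,0,0,-56]]}}

```text
clock: 15.7
tcp_pos: [0.5032, -0.4206, 0.1358]
tcp_rot: [1.731, -2.62, 0.014]
contact_force: [-4.3, -4.9, 17.9]
finger_gap: 0.0429
grip_force: 43.8
```

{"fn": "servo_tool", "kwargs": {"series": [[0,0,0,0,0,-6],[0,0,0,0,0,-12],[0,0,0,0,0,-18],[0,0,0,0,0,-23],[0,0,0,0,0,-26],[0,0,0,0,0,-26]]}}

```text
clock: 16.3
tcp_pos: [0.5039, -0.4203, 0.1357]
tcp_rot: [2.27, -2.169, 0.014]
contact_force: [-1.7, -4.0, 17.1]
finger_gap: 0.0426
grip_force: 43.8
```

Run:
```python
from h import *
o,M=state();print(o["moment"],o["contact_force"],o["grip_force"])
```

```text
16.3 [ 0.5039 -0.4203  0.1357] yang -177.38368724278308 j [-0.6941  0.6021  0.2764  1.2363 -0.0024 -2.3106]
[-0.7098  0.7604 -0.5456] [-1.7018 -4.0405 17.0734] 43.80273699760437
```

The moment about z is -0.55 N m after a 138° turn, so the pointer is at its zero stop. I let the knob rise while it is still held, then release it.

{"fn": "servo_tool", "kwargs": {"series": [[0,0,-0.2,0,0,0],[0,0,-0.4,0,0,0],[0,0,-0.6,0,0,0],[0,0,-0.8,0,0,0],[0,0,-1.0,0,0,0],[0,0,-1.2,0,0,0],[0,0,-1.2,0,0,0]]}}

```text
clock: 17.0
tcp_pos: [0.5039, -0.4202, 0.1443]
tcp_rot: [2.27, -2.169, 0.01]
contact_force: [1.4, -7.3, 3.5]
finger_gap: 0.0429
grip_force: 42.4
```

{"fn": "servo_tool", "kwargs": {"series": [[0,0,0,0,0,0],[0,0,0,0,0,0],[0,0,0,0,0,0],[0,0,0,0,0,0],[0,0,-4,0,0,0],[0,0,-8,0,0,0],[0,0,-9,0,0,0],[0,0,-9,0,0,0]], "hand": 1}}

```text
clock: 17.8
tcp_pos: [0.5038, -0.4179, 0.2359]
tcp_rot: [-2.274, 2.167, -0.008]
contact_force: [0.4, 0.2, -0.7]
finger_gap: 0.0853
grip_force: 0.0
```

Run:
```python
from h import *
o,M=state();print(o["contact_force"])
w=capture("wrist")[:,:,::-1];s=capture("side")[:,:,::-1]
B=cv2.resize(s[235:415,225:340],None,fx=500/180,fy=500/180,interpolation=cv2.INTER_CUBIC)
W=cv2.resize(w[60:400,140:450],(456,500),interpolation=cv2.INTER_CUBIC)
cv2.imwrite("pics/g.png",np.hstack([W,B]))
```

```text
17.8 [ 0.5038 -0.4179  0.2359] yang -177.25964896871514 j [-0.6926  0.5603  0.4664  1.4718  0.0002 -2.3112]
[ 0.3902  0.199  -0.7412]
```

View pics/g.png

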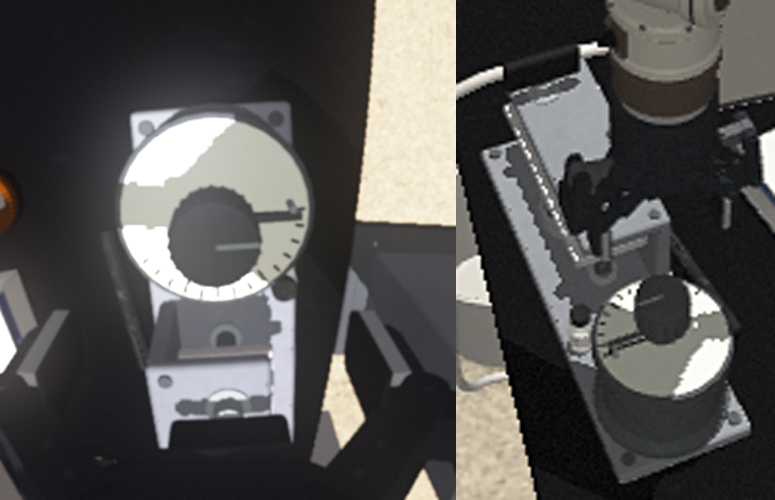

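The pointer lies against the zero pin at about (292,212) in the wrist half, and both wings lie along the press's x axis. The robot is clear of everything, so I hand in.

```bash
python3 -c "
from station import *
print(hand_in())"
```

```text
the job is handed in; nothing more can be done
None
```

I backed both clamp knobs off to their open stops and turned the gauge pointer back to its zero pin, where the knob sprang out. I handed the job in at about 18 s on the robot's clock; no verdict came back.

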